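# Slide the tray with the watch into the bench dock

### The arm

A 6-joint arm with a two-finger parallel gripper is mounted at the origin on the work surface. World frame = base frame: x ahead of the robot, y to its left, z up, the work surface at z = 0. Lengths are in m, angles in degrees, forces in N, time in s.
With the tool pointing down it reaches from about 0.325 to 0.85 m from the base axis. Payload 15.5 kg.
Tool frame: the origin (TCP) lies at the very end of the fingers, on their centre line; the grasp point (between the pads) lies arm.grip_depth behind it (arm.grip_depth is the distance from the TCP to the grasp point, in m); z points along the fingers, y is the line along which they close (so a half turn about z gives the same grasp; the last joint's range is limited). The gripper opens to 91 mm and grips with 3 to 60 N. Pads are 32 mm wide; open, the fingers measure 118 mm over their backs; the gripper's body (76 mm by 178 mm) begins 60 mm behind the grasp point.
Start: joints at [67.523, 28.281, 77.091, -0, 74.628, -5.472], TCP at [0.183, 0.598, 0.214] pointing down, gripper open.
Joint ranges: [-166.48, 166.48], [-47.26, 123.95], [12.59, 153.08], [-70.14, 250.14], [6.76, 159.57], [-176.63, 176.63]. Speed limits (degrees/s): [108.29, 108.29, 147.25, 172.46, 172.46, 172.46].

### API

Orientations are given as a 3x3 rotation matrix whose columns are the frame's x, y, z axes.
In Python, from rig import arm, viewer, workorder gives the robot as it stands (arm), with the cameras (viewer) and the job (workorder). Calls block until the motion is done:
- arm.move_to(position, orientation): joint-space move of the TCP to a pose.
- arm.move_l(position, orientation=None, feed=0.15): straight line of the TCP; orientation=None keeps the orientation; feed is the mean speed in m/s.
- arm.move_joints(angles): joint-space move.
- arm.grip(opening): finger opening in m; the grip force is fixed at half the most; returns when the fingers have stopped.
- arm.sleep(seconds).
- arm.solve_ik(position, orientation): joint angles nearest the present ones, or None.
- viewer.snapshot(name): name is "scene" or "top" or "wrist"; returns the picture (384x512x3 uint8, red, green, blue); there is no depth.
- viewer.get_calibration(name): a dict with "intrinsics" (3x3 intrinsics, pixels), "cam_to_world" (4x4, takes a point from camera to world coordinates). Camera axes: x right, y down, z forward; pixel columns grow to the right and rows downward; lengths in m; the calibration is good to about 2 mm. A picture is of the moment at which its call begins: read the wrist's pose just before it. get_calibration takes no time and is no camera call; for the wrist camera it gives the pose at the moment of the call.
A pose or a line that the arm cannot do raises arm.Unreachable and nothing moves.
- workorder.sign_off(): hands the job in; it is judged then, once.
Readings, each from a call of its own:
- arm.current_t(): time.
- arm.current_joint_positions(): joint angles.
- arm.current_dq(): joint speeds.
- arm.current_tau(): joint torques, N m.
- arm.current_ee_pos(): TCP position.
- arm.current_tool_rot(): TCP orientation.
- arm.current_force(): force on the tool from outside, world axes, zero at the start.
- arm.current_torque(): the same for the moment, N m.
- arm.current_width(): finger opening in m.
- arm.current_grasp_force(): force on a finger pad.
Only numpy, scipy, OpenCV 4.12 (cv2) and the standard library are available. Lean on these libraries where they do the work, as an engineer would, in place of code of your own. Each camera call takes 0.05 s, during which the arm holds its last target. There are 200 camera calls.

### The job

On the watchmaker's bench, slide the blue tray that carries the small gold watch into the slotted metal dock through its orange mouth, under the two side lips, fully home against the back bar. Keep the tray upright and the watch in its compartment, leave the grey tray where it is, and let go of the tray.

Things in the scene. Friction and masses are not known exactly. Their poses are not given: they have to be found in the camera images.
- tray: Blue tray, loose, 0.26-0.43 kg loaded, 110 (its x) x 120 (y) mm, rim 15 mm high. Origin: centre of underside, z up. On its centre a black handle bar, 12 mm thick (x), 44 long (y), 45 to 75 mm above the underside: grip it from above, closing along tray x. Watch in the +y compartment, three discs (fixed) in the -y one. Starts on the bench left or right of the dock. Either end may go in first.
- dock: U-shaped metal dock fixed on the bench, no floor. Origin: on the bench, where the tray's origin is when home; x points inward to the back bar (face x=+56 mm, 22 high). Mouth x=-60, faces the robot; orange guides splay to x=-90. Rails' inner faces y=+-68, 34 high; lips reach in to y=+-48, underside 30, top 34: no entry from above, middle open for handle and fingers. Tray slides on the bench.
- watch: Small gold-coloured watch head with a white dial, loose, 44 x 30 mm, 10 mm thick, about 0.06-0.09 kg, lying dial up in the blue tray's +y compartment. Origin: centre of its underside.
- spare: Grey tray of the same shape and size as the blue one, loose, with only brass, steel and copper discs in it, a bystander on the other side of the dock. Origin: centre of its underside.

How it is judged (in metres and radians):
At the end, for the whole second after the job is handed in: The blue tray lies flat on the bench inside the dock, within 12 mm of fully home and of the dock's centre line and within 10 degrees of its direction, at rest; the watch is at rest, flat in its compartment of the blue tray; the grey tray is within 30 mm of where it began (x of tray in the frame of dock between -0.012 and 0.006 m and y of tray in the frame of dock between -0.012 and 0.012 m and z of tray in the frame of dock between -0.004 and 0.006 m and angle between the x axis of tray and the x axis of dock, either way round below 0.175 rad and angle between tray's own z axis and vertical below 0.1 rad and x of watch in the frame of tray between -0.055 and 0.055 m and y of watch in the frame of tray between 0.015 and 0.06 m and z of watch in the frame of tray between -0.003 and 0.014 m and linear speed of each of tray, watch below 0.02 m/s and distance of spare from where it was at the start of the episode below 0.03 m); the robot touches nothing.
It fails at once if the blue tray tips by more than 30 degrees (angle between tray's own z axis and vertical above 0.52 rad).
It fails at once if the watch comes out of the tray (z of watch in the frame of tray above 0.035 m or x of watch in the frame of tray above 0.065 m or x of watch in the frame of tray below -0.065 m or y of watch in the frame of tray above 0.07 m or y of watch in the frame of tray below 0 m).
It fails at once if the grey tray is moved by more than 30 mm (distance of spare from where it was at the start of the episode above 0.03 m).
It also fails if it takes over 45 s, if anything falls off the work surface, if the arm or the gripper's body presses on something with over 40 N, if the wrist force passes 120 N, or if a joint passes its speed limit or range.

## Working session

There is one attempt and no reset: what is moved stays moved. The work goes in short steps, each a Python script; the robot and the scene stay as the last script left them, time stands still between calls to the robot, and variables do not carry over. Pictures are saved under pics/ and viewed, at most 10 in all, crops included, and the job is handed in when it is done.

```bash
mkdir -p pics; ls
python3 - <<'E'
from rig import arm, viewer, workorder
import cv2,numpy as np
ims=[viewer.snapshot(n) for n in("top","scene")]
for n,i in zip(("top","scene"),ims):
    cv2.imwrite(f"pics/{n}0.png",i[:,:,::-1]); c=viewer.get_calibration(n); print(n,c["intrinsics"].round(1).tolist(),c["cam_to_world"].round(3).tolist())
print(arm.grip_depth,arm.current_tool_rot().round(3).tolist(),arm.current_t())
E
```

```text
pics
rig.py
top [[381.6, 0.0, 259.7], [0.0, 381.6, 195.0], [0.0, 0.0, 1.0]] [[0.018, -0.992, 0.128, 0.404], [-1.0, -0.018, -0.002, 0.039], [0.004, -0.128, -0.992, 1.111], [0.0, 0.0, 0.0, 1.0]]
scene [[426.2, 0.0, 247.1], [0.0, 426.2, 184.3], [0.0, 0.0, 1.0]] [[-0.798, 0.496, -0.343, 0.885], [0.603, 0.646, -0.468, 0.478], [-0.011, -0.58, -0.815, 0.851], [0.0, 0.0, 0.0, 1.0]]
0.0188 [[-0.956, 0.292, -0.0], [0.292, 0.956, -0.001], [0.0, -0.001, -1.0]] 0.1
```

View pics/top0.png

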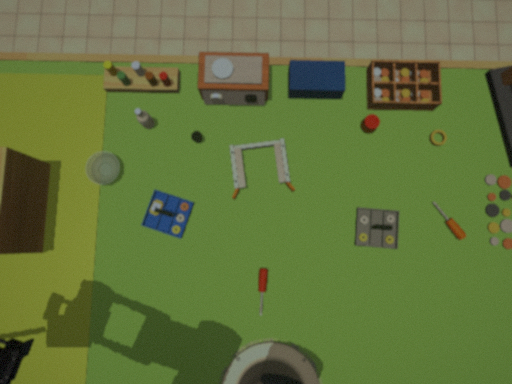

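View pics/scene0.png

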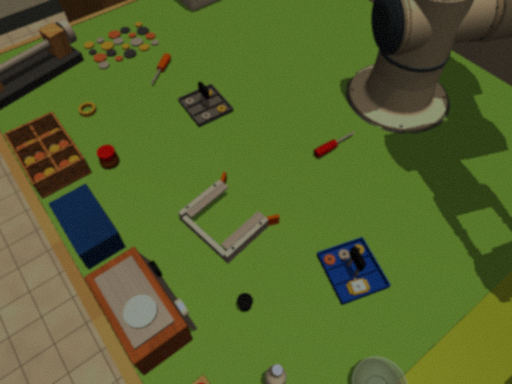

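The top view shows the blue tray at (168,214), with the watch on its left at (156,207). The dock's back bar is at (264,145) and its orange mouth tips are at (236,194) and (290,186). The grey tray is at (377,228). The scene view agrees. I'll get coarse positions from these, then wrist views.

```bash
cat > h.py <<'E'
from rig import arm, viewer, workorder
import cv2,numpy as np
def onplane(c,px,z):
    K,T=c["intrinsics"],c["cam_to_world"]; px=np.atleast_2d(np.asarray(px,float))
    d=(T[:3,:3]@np.linalg.inv(K)@np.c_[px,np.ones(len(px))].T).T
    return T[:3,3]+d*((z-T[2,3])/d[:,2])[:,None]
def down(yaw):  # tool y axis at world angle yaw (deg), z down
    a=np.radians(yaw); y=np.array([np.cos(a),np.sin(a),0]); z=np.array([0,0,-1.])
    return np.c_[np.cross(y,z),y,z]
def tri(obs): # [(calib,px),...] -> point, residual
    A=np.zeros((3,3));b=np.zeros(3);L=[]
    for c,p in obs:
        o=c["cam_to_world"][:3,3];d=onplane(c,p,0)[0]-o;d/=np.linalg.norm(d);P=np.eye(3)-np.outer(d,d);A+=P;b+=P@o;L.append((o,P))
    x=np.linalg.solve(A,b);return x,[np.linalg.norm(P@(x-o)) for o,P in L]
def wrist(name):
    c=viewer.get_calibration("wrist");i=viewer.snapshot("wrist");cv2.imwrite(f"pics/{name}.png",i[:,:,::-1]);np.savez(f"pics/{name}.npz",i=i,K=c["intrinsics"],T=c["cam_to_world"]);return i,c
def load(name):
    d=np.load(f"pics/{name}.npz");return d["i"],dict(intrinsics=d["K"],cam_to_world=d["T"])
E
python3 - <<'E'
from h import *
c=viewer.get_calibration("top")
print(onplane(c,[(168,214)],.01).round(3),onplane(c,[(236,194),(290,186),(236,149),(284,142)],.03).round(3),onplane(c,[(155,211),(175,213)],.075).round(3))
w=viewer.get_calibration("wrist");print(w["cam_to_world"].round(3).tolist(),w["intrinsics"].round(0).tolist(),arm.current_ee_pos())
R=arm.current_tool_rot();print((R.T@(w["cam_to_world"][:3,3]-arm.current_ee_pos())).round(3),(R.T@w["cam_to_world"][:3,:3]).round(2).tolist())
E
```

```text
[[0.485 0.302 0.01 ]] [[ 0.545  0.106  0.03 ]
 [ 0.571 -0.049  0.03 ]
 [ 0.676  0.109  0.03 ]
 [ 0.7   -0.03   0.03 ]] [[0.488 0.322 0.075]
 [0.484 0.267 0.075]]
[[0.292, 0.913, 0.286, 0.103], [0.956, -0.279, -0.088, 0.622], [-0.001, 0.299, -0.954, 0.385], [0.0, 0.0, 0.0, 1.0]] [[288.0, 0.0, 260.0], [0.0, 288.0, 191.0], [0.0, 0.0, 1.0]] [0.18265882 0.59736794 0.21339107]
[ 0.083 -0.    -0.172] [[0.0, -0.95, -0.3], [1.0, 0.0, 0.0], [-0.0, -0.3, 0.95]]
```

Run:
```python
from h import *
for n,p in dict(t1=(.50,.34,.24),t2=(.46,.24,.24),d1=(.58,.08,.24),d2=(.54,-.02,.24)).items():
    arm.move_to(np.array(p),down(90)); arm.sleep(.2); wrist(n)
print(arm.current_t())
a=[cv2.imread(f"pics/{n}.png") for n in("t1","t2","d1","d2")]
g=np.vstack([np.hstack(a[:2]),np.hstack(a[2:])]); cv2.imwrite("pics/grid.png",cv2.resize(g,(800,600),interpolation=cv2.INTER_AREA))
```

```text
4.45
```

View pics/grid.png

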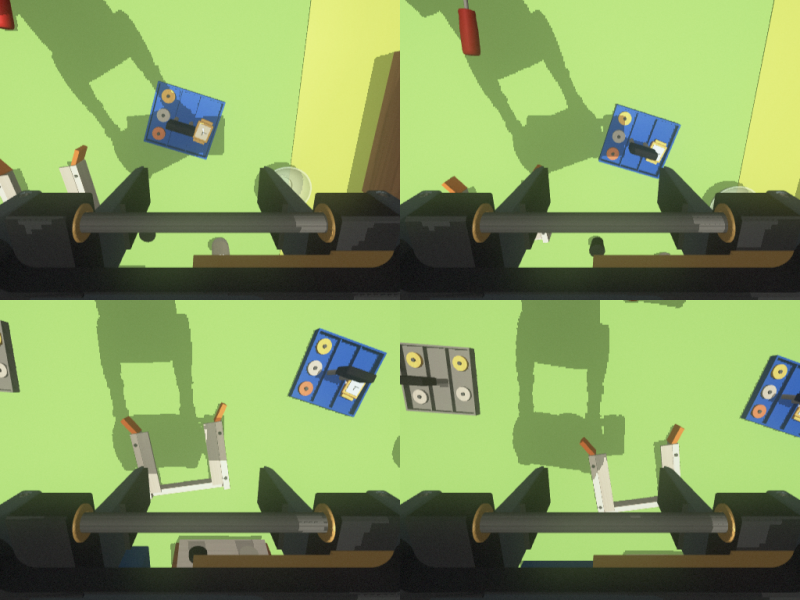

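The wrist views show the tray at grid (185,120) in t1 and (640,140) in t2, with the watch on its +y (right) side. The dock's U is at grid (185,455) in d1 and (635,480) in d2, clear of the trays. Next I'll segment them.

Run:
```python
from h import *
def big(m):
    cs,_=cv2.findContours(m.astype(np.uint8),cv2.RETR_EXTERNAL,cv2.CHAIN_APPROX_NONE);return max(cs,key=cv2.contourArea)
vis=[];C={};H={}
for n in("t1","t2","d1","d2"):
    i,c=load(n);hsv=cv2.cvtColor(i,cv2.COLOR_RGB2HSV);h,s,v=[hsv[...,k].astype(int) for k in range(3)]
    o=i[:,:,::-1].copy()
    if n[0]=="t":
        q=cv2.convexHull(big((h>100)&(h<125)&(s>110)&(v>50)))
        p=cv2.approxPolyDP(q,8,True)[:,0]; C[n]=p
        ins=np.zeros(v.shape,np.uint8);cv2.fillPoly(ins,[q],1);ins=cv2.erode(ins,np.ones((7,7)))
        b=big((v<60)&(s<150)&(ins>0));r=cv2.boxPoints(cv2.minAreaRect(b));H[n]=(c,b,r)
        print(n,p.tolist(),onplane(c,p,.015)[:,:2].round(3).tolist(),"handle",r.round(0).tolist(),onplane(c,r,.075)[:,:2].round(3).tolist())
        cv2.polylines(o,[p],True,(0,255,255));cv2.polylines(o,[np.int32(r)],True,(0,0,255))
        x,y=p.mean(0).astype(int)
    else:
        m=(s<60)&(v>70);m[250:]=0;m[:,:100]=0 if n=="d1" else m[:,:100];m[:,:180]=0 if n=="d2" else m[:,:180]
        q=cv2.approxPolyDP(big(m),3,True)[:,0]
        cv2.polylines(o,[q],True,(0,0,255));x,y=q.mean(0).astype(int)
        print(n,q.tolist(),onplane(c,q,.034)[:,:2].round(3).tolist())
    y=max(y,65);vis.append(cv2.resize(o[y-65:y+65,x-85:x+85],(400,300),interpolation=cv2.INTER_NEAREST)); print("origin",x-85,y-65)
cv2.imwrite("pics/seg.png",np.vstack([np.hstack(vis[:2]),np.hstack(vis[2:])]))
```

```text
t1 [[203, 104], [287, 131], [263, 203], [184, 180]] [[0.42, 0.264], [0.455, 0.376], [0.559, 0.344], [0.524, 0.231]] handle [[211.0, 164.0], [215.0, 151.0], [250.0, 162.0], [246.0, 175.0]] [[0.488, 0.282], [0.473, 0.287], [0.485, 0.327], [0.501, 0.322]]
origin 149 89
t2 [[278, 134], [358, 160], [330, 228], [255, 206]] [[0.42, 0.264], [0.456, 0.376], [0.559, 0.345], [0.524, 0.232]] handle [[291.0, 185.0], [305.0, 179.0], [309.0, 188.0], [295.0, 194.0]] [[0.475, 0.277], [0.467, 0.293], [0.479, 0.299], [0.487, 0.282]]
origin 220 117
d1 [[283, 155], [261, 158], [269, 229], [205, 237], [189, 169], [166, 172], [177, 215], [160, 230], [162, 237], [154, 236], [154, 243], [150, 240], [155, 244], [150, 243], [153, 248], [159, 247], [183, 213], [189, 215], [192, 249], [285, 237], [287, 242], [293, 241]] [[0.565, 0.11], [0.569, 0.081], [0.672, 0.093], [0.684, 0.0], [0.584, -0.016], [0.588, -0.047], [0.65, -0.037], [0.673, -0.064], [0.684, -0.062], [0.683, -0.073], [0.694, -0.074], [0.689, -0.08], [0.696, -0.073], [0.694, -0.08], [0.702, -0.077], [0.701, -0.068], [0.647, -0.029], [0.65, -0.02], [0.704, -0.02], [0.684, 0.116], [0.692, 0.119], [0.691, 0.128]]
origin 113 157
d2 [[242, 199], [250, 249], [271, 249], [263, 197]] [[0.587, -0.045], [0.664, -0.035], [0.664, -0.004], [0.584, -0.016]]
origin 171 158
```

View pics/seg.png

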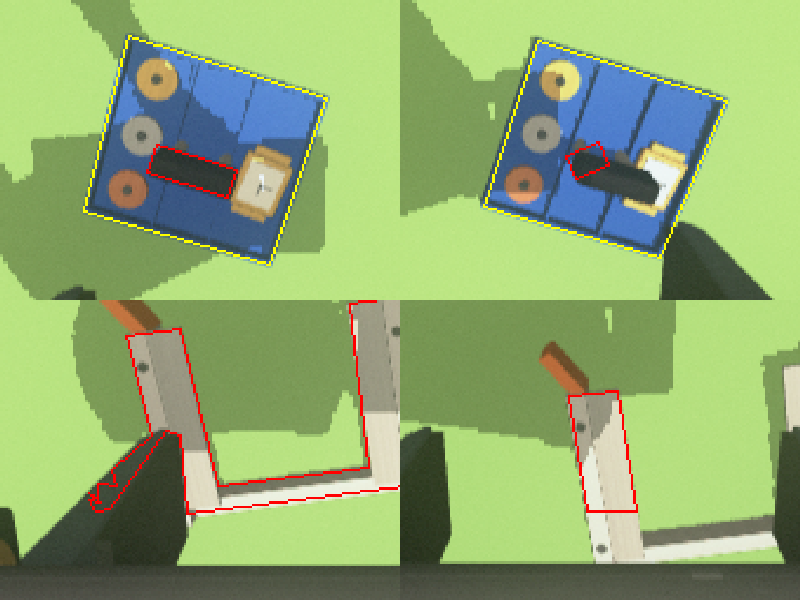

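The tray corners agree to 1 mm between the two views at rim height 15 mm. Sides come out at 118 x 108 mm, centre (0.490,0.304), tray x at about -17.4°. In the t2 crop the handle is at about px (312,191). Next I'll triangulate heights and check the dock before grasping.

Run:
```python
from h import *
c={n:load(n)[1] for n in("t1","t2","d1","d2")}
f=lambda a,pa,b,pb:print([np.round(k,4) for k in tri([(c[a],pa),(c[b],pb)])])
f("t1",(230.5,163),"t2",(312.2,191.4))
for p,q in zip([[203,104],[287,131],[263,203],[184,180]],[[278,134],[358,160],[330,228],[255,206]]): f("t1",p,"t2",q)
f("d1",(189,169),"d2",(263,197)); f("d1",(166,172),"d2",(242,199))
print("bar front bottom",onplane(c["d1"],(237,233),0).round(4),onplane(c["d1"],(237,237),.022).round(4))
for yaw in(-17.4,162.6):
    print(yaw,arm.solve_ik(np.array([.49,.304,.041]),down(yaw)),arm.solve_ik(np.array([.636,.041,.041]),down(yaw+25.8)))
```

```text
[array([0.4865, 0.3042, 0.0686]), array([0.0016, 0.0016])]
[array([0.4202, 0.2639, 0.0138]), array([0., 0.])]
[array([0.4551, 0.3755, 0.017 ]), array([0.0002, 0.0002])]
[array([0.5573, 0.3436, 0.0191]), array([0.0002, 0.0002])]
[array([0.5228, 0.2322, 0.0192]), array([0.0001, 0.0001])]
[array([ 0.5844, -0.0161,  0.032 ]), array([0.0002, 0.0002])]
[array([ 0.5864, -0.0453,  0.0375]), array([0.0007, 0.0007])]
bar front bottom [[0.6943 0.0438 0.    ]] [[0.6902 0.0456 0.022 ]]
-17.4 [ 2.58832865e+01  3.69492861e+01  9.37055359e+01 -2.54444375e-14
  4.93451780e+01  4.32832865e+01] [-1.67745378e+00  4.04565209e+01  8.45391844e+01 -2.54444375e-14
  5.50042946e+01 -1.00774538e+01]
162.6 [ 2.58832865e+01  3.69492861e+01  9.37055359e+01 -2.54444375e-14
  4.93451780e+01 -1.36716714e+02] [-1.67745378e+00  4.04565209e+01  8.45391844e+01 -2.54444375e-14
  5.50042946e+01  1.69922546e+02]
```

Measured heights match the text: rim 14–19 mm, lip top 32–37 mm, handle top about 69–75 mm. The bar face is at x≈0.692, which gives a dock origin of (0.636,0.041) at 8.4°. Grasping now.

Run:
```python
from h import *
p=np.array([.489,.304,.041]);R=down(-17.4)
arm.move_to(p+[0,0,.12],R);arm.move_l(p,feed=.12);print(arm.current_force().round(1))
arm.grip(.005);print(arm.current_width(),arm.current_grasp_force(),arm.current_force().round(1))
arm.move_l(p+[0,0,.012],feed=.04);arm.sleep(.2);print(arm.current_width(),arm.current_force().round(1),arm.current_t())
i,c=wrist("g1");print(c["cam_to_world"][:3,3])
a=viewer.snapshot("top");cv2.imwrite("pics/g2.png",np.hstack([i[:,:,::-1],cv2.resize(a[140:260,110:310,::-1],(640,384))])[:, :800+352]);
g=cv2.imread("pics/g2.png");cv2.imwrite("pics/g2.png",cv2.resize(g,(800,267),interpolation=cv2.INTER_AREA))
```

```text
[ 0.6 -0.5 -0.4]
0.011653466920760006 30.000106394290924 [-0.5  0.3  1. ]
0.011965232762136287 [-0.1  0.5 -2.6] 9.6417
[0.51579038 0.38431211 0.2248868 ]
```

View pics/g2.png

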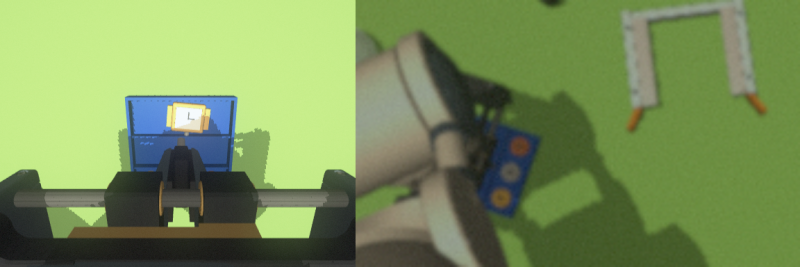

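The tray is held square in the pads, width 12 mm, with about 2.6 N of weight. The watch is in its compartment at px (187,117), and the tray's +y rim spans px (126–238,96). Next I'll carry it to the mouth, measure its in-hand offset and compare it with the dock.

```bash
cat >> h.py <<'E'
TH=8.4; O=np.array([.636,.041,0]); a_=np.radians(TH); D=np.array([[np.cos(a_),-np.sin(a_),0],[np.sin(a_),np.cos(a_),0],[0,0,1]])
dk=lambda x,y,z:O+D@np.array([x,y,z])
E
python3 - <<'E'
from h import *
i,c=load("g1");a=np.radians(-17.4);Rt=np.array([[np.cos(a),-np.sin(a)],[np.sin(a),np.cos(a)]])
h,s,v=cv2.split(cv2.cvtColor(i,cv2.COLOR_RGB2HSV));m=((h>100)&(h<125)&(s>110)&(v>50)).astype(np.uint8)
cs,_=cv2.findContours(m,cv2.RETR_EXTERNAL,cv2.CHAIN_APPROX_NONE);k=max(cs,key=cv2.contourArea);x,y,w,hh=cv2.boundingRect(k)
px=[(x,y+1),(x+w,y+1)];print(px,((onplane(c,px,.027)[:,:2]-[.489,.304])@Rt).round(4))
p=np.array([.489,.304,.1]);arm.move_l(p,feed=.1)
arm.move_l(dk(-.175,0,.1),down(TH),feed=.12)
arm.move_l(dk(-.175,0,.045),feed=.08);arm.sleep(.2);print(arm.current_width(),arm.current_force().round(1),arm.current_t())
i,c=wrist("m1");T=viewer.snapshot("top");S=viewer.snapshot("scene")
for n,q in(("top",T),("scene",S)):cv2.imwrite(f"pics/{n}1.png",q[:,:,::-1])
g=np.hstack([i,cv2.resize(T[120:264,180:340],(427,384)),cv2.resize(S[150:300,160:340],(461,384))])[:,:,::-1]
cv2.imwrite("pics/m1g.png",cv2.resize(g,(800,219),interpolation=cv2.INTER_AREA))
E
```

```text
[(180, 140), (342, 140)] [[-0.0531  0.0593]
 [ 0.0572  0.0593]]
0.011913707459443533 [ 0.6 -0.9 -2.4] 13.9583
```

View pics/m1g.png

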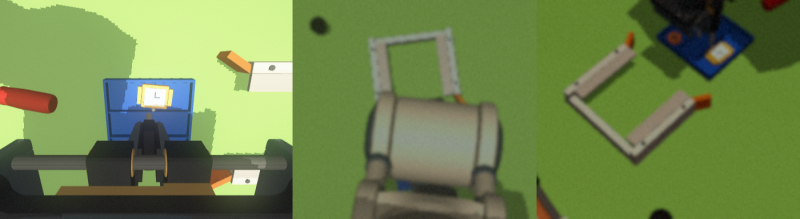

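In hand the tray is offset by about +2 mm in x and -1 mm in y. It is parallel to the dock lip, whose mouth corner is at grid px (248,90), and the watch is in place. I'll check that corner in the dock frame and then slide in with force checks.

Run:
```python
from h import *
i,c=load("m1")
print("lip corners (expect -.06,.048 / .078)",((onplane(c,[(434,158),(434,108)],.034)-O)@D).round(4).tolist())
def step(x,y=0.,z=.042,feed=.04):
    arm.move_l(dk(x,y,z),feed=feed);f=D.T@arm.current_force();return f
print(step(-.175,0,.042).round(1))
f0=step(-.12);print(f0.round(1))
for x in list(np.arange(-.11,-.009,.01))+list(np.arange(-.008,.0031,.002)):
    f=step(x);print(round(x,3),f.round(1))
    if np.linalg.norm((f-f0)[:2])>8: break
print(arm.current_t(),arm.current_width())
i,c=wrist("s1");S=viewer.snapshot("scene");cv2.imwrite("pics/s1g.png",cv2.resize(np.hstack([i,cv2.resize(S[150:300,160:340],(461,384))])[:,:,::-1],(800,316)))
```

```text
lip corners (expect -.06,.048 / .078) [[-0.0615, 0.0489, 0.034], [-0.067, 0.0799, 0.034]]
[-0.  -0.3 -3.8]
[-0.7 -0.2 -4.1]
-0.11 [-0.3 -0.4 -2.6]
-0.1 [-0.6  0.3 -3.7]
-0.09 [ 0.1  0.2 -3.4]
-0.08 [ 0.3 -0.2 -3.6]
-0.07 [-0.9  0.2 -3.8]
-0.06 [-0.7 -0.  -4.1]
-0.05 [-0.1  1.1 -3.3]
-0.04 [-1.8 -0.5 -2.7]
-0.03 [-0.7  0.9 -2.8]
-0.02 [-0.   0.2 -4. ]
-0.01 [ 0.6 -0.  -3.7]
-0.008 [ 0.2 -0.3 -3.1]
-0.006 [-0.  -0.4 -2.7]
-0.004 [-0.2 -0.1 -3.4]
-0.002 [ 0.  -0.8 -3. ]
0.0 [-7.7  0.4  1.2]
0.002 [-17.2  -1.4   6.3]
21.7833 0.011493729758402306
```

View pics/s1g.png

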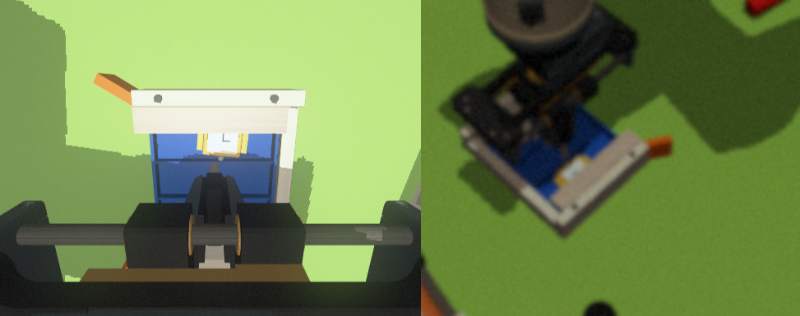

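The tray is against the back bar, with a contact force of 8–17 N at x≈0–2 mm. It sits under the lips, with the watch still in place under the +y lip at px (225,142). Next I'll relieve the push, lower it, release and retract.

Run:
```python
from h import *
arm.move_l(dk(-.001,0,.042),feed=.02);arm.move_l(dk(-.001,0,.041),feed=.02);arm.sleep(.2);print((D.T@arm.current_force()).round(1))
arm.grip(.05);arm.sleep(.3);print(arm.current_width(),arm.current_force().round(1))
arm.move_l(dk(-.001,0,.2),feed=.12)
arm.move_to(np.array([.52,.06,.27]),down(90));arm.sleep(.3)
i,c=wrist("e1");S=viewer.snapshot("scene");T=viewer.snapshot("top");print(arm.current_t(),arm.current_force().round(1))
h,s,v=cv2.split(cv2.cvtColor(i,cv2.COLOR_RGB2HSV));m=((h>100)&(h<125)&(s>110)&(v>50)).astype(np.uint8);m[260:]=0
k=max(cv2.findContours(m,0,1)[0],key=cv2.contourArea);q=cv2.approxPolyDP(cv2.convexHull(k),4,True)[:,0]
print(q.tolist(),((onplane(c,q,.015)-O)@D).round(4)[:,:2].tolist())
cv2.imwrite("pics/e1g.png",cv2.resize(np.hstack([i,cv2.resize(S[150:300,160:340],(461,384)),cv2.resize(T[120:264,180:420],(640,384))])[:,:,::-1],(800,190),interpolation=cv2.INTER_AREA))
```

```text
[-7.2  0.4  2.8]
0.0502552903713963 [-0.1  0.8 -0.7]
26.9 [0.2 0.3 0. ]
[[273, 195], [282, 255], [224, 259], [212, 203]] [[-0.0531, 0.046], [0.0534, 0.0468], [0.0467, -0.0502], [-0.054, -0.0506]]
```

View pics/e1g.png

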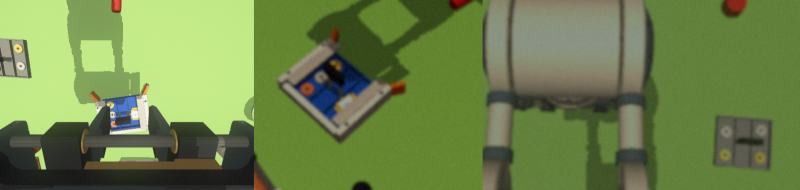

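The tray is home: its rear edge measures x≈-0.0535 in the dock frame (expected -0.055), and it is parallel and between the lips. The watch is in place, the grey tray has not moved and the arm is clear.

```bash
python3 -c "
from rig import arm, viewer, workorder
print(workorder.sign_off())"
```

```text
the job is handed in; nothing more can be done
None
```

I slid the blue tray home against the dock's back bar and let go, with the watch in its compartment and the grey tray not moved, then handed the job in at about 27 s of the 45 s; the hand-in returned no verdict.

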